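Start the curing cabinet under its push-latch cover

TASK

Press the cover on the roof of the curing cabinet and let go so that it pops open, press the round button under it fully down and let it come back, then press the cover shut until it latches. Work by fingertip pressure alone: do not press the square button, and do not pick up or shift the figures, paint pots, mug and brush standing around.

Things in the scene. Friction and masses are not known exactly. Their poses are not given: they have to be found in the camera images.
- cabinet: White lacquer-curing cabinet fixed to the bench, 165 x 200 mm, roof 115 mm above the bench; amber window in the face towards the robot. Origin: centre of its underside; its own -x axis points to the window side (towards the robot, turned by up to about 0.35 rad), y runs along the cover's hinge, z up.
- cover (a joint): Hinge angle of the sprung push-latch cover, rad: 0 latched shut, 1.0 popped fully open (stop), -0.085 pressed in (stop). From shut: press beyond -0.055 and let go, it springs to 1.0 in about 0.6 s. From open: push down beyond -0.06 and let go, it settles at 0, latched. Push needed near the free edge: 1 N when open, 3.5 N nearly shut, more nearer the hinge.
- cover_edge (a point): On the aluminium cover's flat top, mid-width, 8 mm in from its free edge (window side). The cover is a shallow cap, 150 mm wide along the hinge, 64 mm from hinge axis to free edge, with a 16 mm lip hanging from the free edge. The point moves with the cover: 56 mm out from the hinge axis and 20 mm above it when shut. Axes: the cover's, equal to the cabinet's when shut.
- cover_hinge (a point): On the cover's hinge axis, mid-width, at roof height (115 mm). The axis runs along the cabinet's y; the cover swings up and away from the robot. Fully open, its free edge stands 18 mm in front of (window side of) the axis and 65 mm above it, so the buttons are free from straight above. Axes as the cabinet's.
- round_button_top (a point): Centre of the top of the round white push button (22 mm across) on the panel beneath the cover: 48 mm from the hinge axis towards the free edge, 36 mm left or right of the middle (which side varies). Its top stands 11 mm above the roof, hidden while the cover is shut. Axes as the cabinet's.
- round_button (a joint): Travel of the round button, m: 0 = up, 0.005 = fully down; springs back. Fully down takes 4 N.
- square_button_top (a point): Centre of the top of the square white push button (19 x 19 mm), same height and spring, on the other side of the middle, 72 mm from the round one.
- square_button (a joint): Travel of the square button, m: 0 = up, 0.005 = fully down.
- figure_a: Standing on the cabinet's roof behind the cover: painted clay figure of a woman with a basket, 57 mm tall on a round 32 mm base (origin: centre of its underside, z up)
- figure_b: Standing beside the cabinet on the bench: painted clay figure of a woman with a basket, 57 mm tall on a round 32 mm base (origin: centre of its underside, z up)
- figure_c: Standing between cabinet and robot on the bench: painted clay figure of a woman with a basket, 57 mm tall on a round 32 mm base (origin: centre of its underside, z up)
- pot_a: Paint pot with white cap, 45 mm across, 60 mm tall, beside the cabinet (origin: centre of its underside)
- pot_b: Paint pot with white cap, 40 mm across, 46 mm tall, between cabinet and robot (origin: centre of its underside)
- mug: White mug, 82 mm across, 85 mm tall, on the bench to the robot's right (origin: centre of its underside)
- brush: Paint brush, 190 mm long, lying on the bench to the robot's left
There are look-alikes about, which are no part of the job. What is shaped like the pot_b but yellow is not meant. Leave any blue look-alike of the mug alone.

How it is judged:
On the way, in this order (a step that is already met when the one before it is completed fails the run):
1. the shut cover is pressed in (value of joint cover below -0.035 rad).
2. the cover pops open (value of joint cover above 0.8 rad), for 0.2 s.
3. the round button is pressed down, the cover still open (value of joint round_button above 0.0035 m and value of joint cover above 0.5 rad).
4. the cover is pressed down again (value of joint cover below -0.035 rad).
At the end, for the whole second after the job is handed in: The cover is latched shut (joint within 0.03 rad of 0, untouched), both buttons are up (under 1.5 mm of travel), and every figure, pot, mug and brush stands within 20 mm of its start, upright to 0.3 rad (value of joint cover between -0.03 and 0.03 rad and value of joint each of round_button, square_button below 0.0015 m and distance of each of figure_a, figure_b, figure_c, pot_a, pot_b, mug, brush from where it was at the start of the episode below 0.02 m and angle between each of figure_a, figure_b, figure_c, pot_a, pot_b, mug's own z axis and vertical below 0.3 rad).
It fails at once if the square button is pressed (over 2 mm) (value of joint square_button above 0.002 m).
It fails at once if a figure, pot, the mug or the brush is lifted, shifted over 20 mm or tipped (distance of any of figure_a, figure_b, figure_c, pot_a, pot_b, mug, brush from where it was at the start of the episode above 0.02 m or angle between any of figure_a, figure_b, figure_c, pot_a, pot_b, mug's own z axis and vertical above 0.5 rad).
It also fails if it takes over 38 s, if anything falls off the work surface, if the arm or the gripper's body presses on something with over 40 N, if the wrist force passes 120 N, or if a joint passes its speed limit or range.

ROBOT

A 6-joint arm with a two-finger parallel gripper is mounted at the origin on the work surface. World frame = base frame: x ahead of the robot, y to its left, z up, the work surface at z = 0. Lengths are in m, angles in rad, forces in N, time in s.
With the tool pointing down it reaches from about 0.25 to 0.775 m from the base axis. Payload 8.9 kg.
Tool frame: the origin (TCP) lies between the finger pads; the fingertips stand 22 mm ahead of it and the grasp point (between the pads) lies 3 mm ahead of it; z points along the fingers, y is the line along which they close (so a half turn about z gives the same grasp; the last joint's range is limited). The gripper opens to 85 mm and grips with 20 to 120 N. Pads are 22 mm wide; open, the fingers measure 114 mm over their backs; the gripper's body (76 mm by 85 mm) begins 54 mm behind the grasp point. The pads swing forward as they close: fully open they stand 13 mm farther back than shut.
Start: joints at [-1.32, 0.291, -0.153, 1.127, 0, 1.431], TCP at [0.2, -0.486, 0.253] pointing down, gripper open.
Joint ranges: [-2.52, 2.52], [-0.91, 1.74], [-1.3, 1.37], [-1.96, 2.02], [-1.52, 1.47], [-3.14, 3.14]. Speed limits (rad/s): [2.22, 2.22, 2.79, 3.14, 3.14, 3.14].

INTERFACE

Orientations are given as a 3x3 rotation matrix whose columns are the frame's x, y, z axes.
In Python, from plant import monitor, optics, job gives the robot as it stands.
- The arm moves only by the tool move_arm, never from a script. Its arguments are lists of equal length, an entry for each row: "travel": the shift along the tool's x, y, z in units of 3 cm (1.0 is 3 cm), a list of three; "delta_rot": the turn, a rotation vector about the tool's x, y, z in units of 0.15 rad (1.0 is 0.15 rad), a list of three. A call has exactly 5 rows; each row shifts and turns the commanded pose from where the row before left it, along the tool's axes as they then stand; what a row does not reach is not made up. A row lasts 1/10 s, in which the tool goes at most 50 mm and 8.59 degrees, less where a joint would pass 70% of its speed; a pose out of reach is approached as far as the arm can. A call with a number of a shift or a turn outside -1 to 1 is refused whole. A call with a gripper value outside its range is refused whole. "fingers" is the opening, from 0 (shut) to 1 (fully open), set as the call begins (left out, the last holds). The fingers move at their own pace and stop on an object; the grip force is fixed at half the most. Time passes only in rows, so rows that do not move let the fingers close, or fill a call up. It gives the time, the measured TCP pose, the force, the opening and the grip force at its end, in the units of the state.
- monitor.state(): the state, without advancing time (a new reading comes with each control period).
- optics.camera(name): name is "scene" or "top" or "wrist"; returns the picture (480x640x3 uint8, blue, green, red); there is no depth.
- optics.get_calibration(name): a dict with "camera_matrix" (3x3 intrinsics, pixels), "R" (3x3) and "t" (3): a world point X has camera coordinates R X + t; the wrist camera has in their place "tool_from_camera" (4x4, takes a point from camera to tool coordinates, whose origin is the TCP and whose axes are the flange's). Camera axes: x right, y down, z forward; pixel columns grow to the right and rows downward; lengths in m; the calibration is good to about 2 mm. A picture is of the moment at which its call begins: read the wrist's pose just before it. get_calibration takes no time and is no camera call.
- job.close_job(): hands the job in; it is judged then, once.
The state is a dict: "time": time; "q": joint angles; "dq": joint speeds; "tau": joint torques, N m; "position": TCP position; "tcp_rot": TCP orientation; "force": force on the tool from outside, world axes, zero at the start; "moment": the same for the moment, N m; "grip_width": finger opening in m; "gripper_force": force on a finger pad.
Only numpy, scipy, OpenCV 4.12 (cv2) and the standard library are available. Lean on these libraries where they do the work, as an engineer would, in place of code of your own. Each camera call takes 0.05 s, during which the arm holds its last target. There are 200 camera calls.

## Working session

There is one attempt and no reset: what is moved stays moved. The work goes in short steps, Python scripts to look and compute and a tool call to move; the robot and the scene stay as the last step left them, time stands still between calls to the robot, and variables do not carry over. Pictures are saved under pics/ and viewed, at most 10 in all, crops included, and the job is handed in when it is done.

Besides the shell and the picture viewer there is one more tool, called after ">>>" as a command line: name --argument value ..., lists and objects as JSON in quotes. move_arm: Moves the arm, as the interface text tells. Its arguments: {"type":"object","properties":{"travel":{"type":"array"},"delta_rot":{"type":"array"},"fingers":{"type":"number"}},"required":["travel","delta_rot"]}

```bash
mkdir -p pics; python3 - <<'E'
from plant import monitor, optics, job
import cv2,numpy as np
s=monitor.state();print(s['time'],s['position'],s['tcp_rot'],s['grip_width'])
for n in('scene','top'):
    im=optics.camera(n);cv2.imwrite(f'pics/{n}0.png',im)
    c=optics.get_calibration(n);print(n,{k:np.round(v,4).tolist() for k,v in c.items()})
print(optics.get_calibration('wrist'))
E
```

```text
0.0 [ 0.19940266 -0.48523535  0.25275092] [[ 9.24988828e-01  3.79994181e-01 -3.02206777e-04]
 [ 3.79994257e-01 -9.24988043e-01  1.21898875e-03]
 [ 1.83670975e-04 -1.24238781e-03 -9.99999211e-01]] 0.08534907324389637
scene {'camera_matrix': [[502.8913, 0.0, 312.0976], [0.0, 502.8913, 242.573], [0.0, 0.0, 1.0]], 'R': [[0.7679, 0.6403, 0.0172], [0.358, -0.4067, -0.8405], [-0.5312, 0.6516, -0.5416]], 't': [-0.3679, -0.1022, 1.559]}
top {'camera_matrix': [[591.8784, 0.0, 318.9636], [0.0, 591.8784, 236.1141], [0.0, 0.0, 1.0]], 'R': [[-0.0052, -1.0, 0.0045], [-0.9798, 0.0042, -0.1998], [0.1997, -0.0054, -0.9798]], 't': [-0.0071, 0.529, 1.3238]}
{'camera_matrix': array([[396.55713365,   0.        , 323.30549567],
       [  0.        , 396.55713365, 239.96654419],
       [  0.        ,   0.        ,   1.        ]]), 'tool_from_camera': array([[-1.07894585e-04, -9.50154573e-01, -3.11779211e-01,
         7.95032715e-02],
       [ 9.99999975e-01, -4.22169087e-05, -2.17403825e-04,
        -5.82376583e-04],
       [ 1.93404884e-04, -3.11779227e-01,  9.50154554e-01,
        -1.20328945e-01],
       [ 0.00000000e+00,  0.00000000e+00,  0.00000000e+00,
         1.00000000e+00]])}
```

View pics/scene0.png

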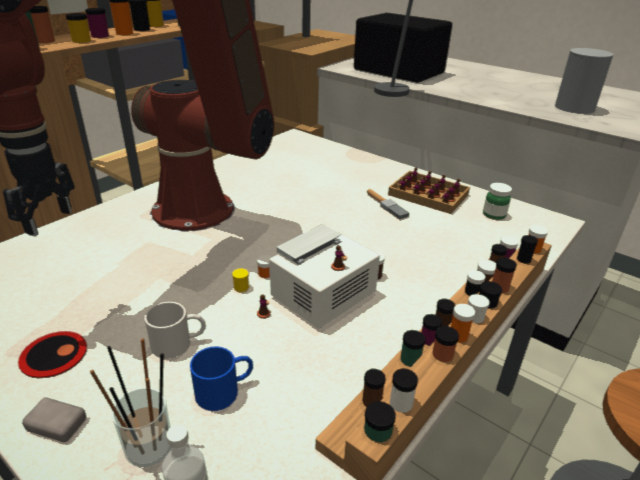

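View pics/top0.png

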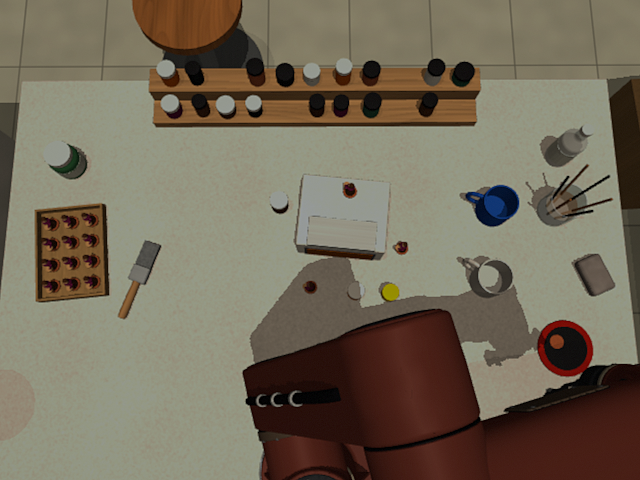

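The scene view shows the cabinet with its cover at about (310,245) and the white mug at (170,328). The blue mug (215,378) and the yellow pot (241,280) are look-alikes to leave alone. In the top view the cabinet is at about (343,217), the cover at (342,233), figure_c at (310,287), pot_b at (356,291) and the yellow pot at (390,292). I'll enlarge the cabinet in both views.

```bash
python3 - <<'E'
import cv2,numpy as np
a=cv2.imread('pics/top0.png')[165:305,265:415];b=cv2.imread('pics/scene0.png')[215:325,260:395]
A=cv2.resize(a,None,fx=2.6,fy=2.6,interpolation=3);B=cv2.resize(b,None,fx=2.9,fy=2.9,interpolation=3)
h=max(A.shape[0],B.shape[0]);o=np.zeros((h,A.shape[1]+B.shape[1],3),'uint8')
o[:A.shape[0],:A.shape[1]]=A;o[:B.shape[0],A.shape[1]:]=B
cv2.imwrite('pics/crop0.png',o);print(o.shape,A.shape)
E
```

```text
(364, 782, 3) (364, 390, 3)
```

View pics/crop0.png

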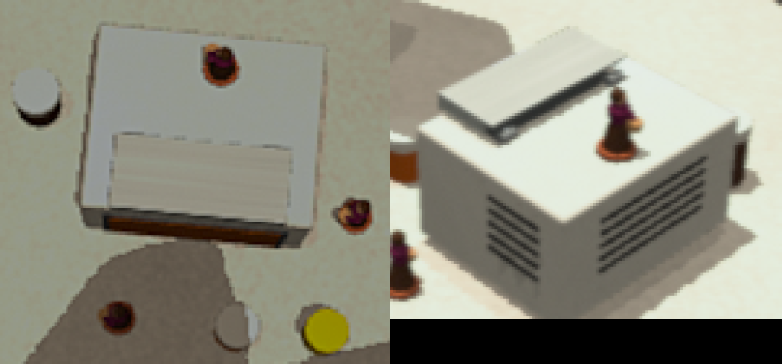

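The crop shows the shut cover in both views. Its top corners are at (113,134), (292,150), (288,222), (108,208) in the left half, and (497,127), (628,55), (572,27), (439,95) in the right half. I'll triangulate these and the roof corners.

```bash
cat > h.py <<'E'
from plant import monitor, optics, job
import cv2,numpy as np
def P(n):
    c=optics.get_calibration(n);return c['camera_matrix']@np.c_[c['R'],c['t']]
def tri(a,b):
    X=cv2.triangulatePoints(P('top'),P('scene'),np.array(a,float).reshape(2,1),np.array(b,float).reshape(2,1));return (X[:3]/X[3]).ravel()
def ray(n,uv,z):
    c=optics.get_calibration(n);d=c['R'].T@np.linalg.solve(c['camera_matrix'],[*uv,1]);o=-c['R'].T@c['t'];return o+d*(z-o[2])/d[2]
E
python3 - <<'E'
from h import *
np.set_printoptions(precision=4,suppress=True)
T=lambda p:np.array(p)/2.6+[265,165]-.3
S=lambda p:(np.array(p)-[390,0])/2.9+[260,215]-.3
cov=[]
for n,a,b in [('far+y',(113,134),(628,55)),('far-y',(292,150),(497,127)),('near-y',(288,222),(439,95)),('near+y',(108,208),(572,27)),
 ('roof far+y',(100,25),(735,122)),('roof far-y',(325,45),(565,222))]:
    X=tri(T(a),S(b));r=ray('top',T(a),.135 if 'roof' not in n else .115);r2=ray('scene',S(b),.135 if 'roof' not in n else .115);print(n,X,r,r2)
    if 'roof' not in n: cov.append((r+r2)/2)
c=np.array(cov);m=c.mean(0)
w=c[0]+c[3]-c[1]-c[2];d=c[0]+c[1]-c[2]-c[3]
print(m,np.linalg.norm(w)/2,np.linalg.norm(d)/2,'yaw',np.arctan2(-w[0],w[1]),np.arctan2(d[1],d[0]))
for n,p,z in [('figa',(220,78),.12),('figb',(356,218),.01),('figc',(117,325),.01),('potb',(238,325),.046),('yellow',(326,330),.046),('pota',(37,95),.06)]: print(n,ray('top',T(p),z))
E
```

```text
far+y [0.557  0.0142 0.1342] [0.5571 0.0144 0.135 ] [0.5575 0.0127 0.135 ]
far-y [ 0.5435 -0.1363  0.134 ] [ 0.5426 -0.1369  0.135 ] [ 0.5453 -0.1364  0.135 ]
near-y [ 0.4809 -0.1321  0.134 ] [ 0.4808 -0.132   0.135 ] [ 0.482  -0.1332  0.135 ]
near+y [0.4936 0.0187 0.1339] [0.4933 0.0187 0.135 ] [0.4947 0.0173 0.135 ]
roof far+y [0.66   0.0248 0.109 ] [0.6596 0.0258 0.115 ] [0.6631 0.0147 0.115 ]
roof far-y [ 0.6409 -0.1705  0.1135] [ 0.6407 -0.1701  0.115 ] [ 0.6417 -0.1724  0.115 ]
[ 0.5192 -0.0594  0.135 ] 0.15093244350978827 0.06303304241663654 yaw -0.08619745704773947 -0.06728364404692781
figa [ 0.61   -0.0779  0.12  ]
figb [ 0.5066 -0.2075  0.01  ]
figc [0.4089 0.0127 0.01  ]
potb [ 0.4044 -0.0947  0.046 ]
yellow [ 0.3997 -0.1723  0.046 ]
pota [0.6114 0.0838 0.06  ]
```

The checks hold: the cover's top is at z 0.134, it measures 151 x 63 mm, and the yaw is about -0.083. Next I close the fingers and turn the tool in place to yaw π-0.083, which keeps joint 6 away from its limit.

>>> move_arm --travel '[[0,0,0],[0,0,0],[0,0,0],[0,0,0],[0,0,0]]' --delta_rot '[[0,0,-0.89],[0,0,-0.89],[0,0,-0.89],[0,0,-0.89],[0,0,-0.89]]' --fingers 0

```text
time: 0.6
position: [0.1994, -0.4854, 0.253]
tcp_rot: [[0.486, 0.874, -0.0], [0.874, -0.486, 0.001], [0.001, -0.001, -1.0]]
force: [-0.4, 0.1, 0.0]
grip_width: 0.0124
gripper_force: 0.0
```

>>> move_arm --travel '[[0,0,0],[0,0,0],[0,0,0],[0,0,0],[0,0,0]]' --delta_rot '[[0,0,-0.89],[0,0,-0.89],[0,0,-0.89],[0,0,-0.89],[0,0,-0.89]]'

```text
time: 1.1
position: [0.1994, -0.4854, 0.253]
tcp_rot: [[-0.159, 0.987, -0.0], [0.987, 0.159, 0.001], [0.001, -0.0, -1.0]]
force: [-0.5, -0.2, -0.6]
grip_width: -0.0001
gripper_force: 0.0
```

>>> move_arm --travel '[[0,0,0],[0,0,0],[0,0,0],[0,0,0],[0,0,0]]' --delta_rot '[[0,0,-0.89],[0,0,-0.89],[0,0,-0.89],[0,0,-0.89],[0,0,-0.89]]'

```text
time: 1.6
position: [0.1995, -0.4854, 0.253]
tcp_rot: [[-0.736, 0.677, -0.0], [0.677, 0.736, 0.001], [0.001, 0.0, -1.0]]
force: [0.5, 0.5, -0.2]
grip_width: 0.0001
gripper_force: 0.0
```

>>> move_arm --travel '[[0,0,0],[0,0,0],[0,0,0],[0,0,0],[0,0,0]]' --delta_rot '[[0,0,-0.89],[0,0,-0.89],[0,0,-0.89],[0,0,-0.89],[0,0,-0.89]]'

```text
time: 2.1
position: [0.1995, -0.4853, 0.2529]
tcp_rot: [[-0.997, 0.076, -0.0], [0.076, 0.997, 0.001], [0.0, 0.001, -1.0]]
force: [0.0, -0.8, -0.2]
grip_width: 0.0002
gripper_force: 0.0
```

>>> move_arm --travel '[[-0.58,1,0],[-0.58,1,0],[-0.58,1,0],[-0.58,1,0],[-0.58,1,0]]' --delta_rot '[[0,0,0],[0,0,0],[0,0,0],[0,0,0],[0,0,0]]'

```text
time: 2.6
position: [0.2989, -0.3419, 0.2531]
tcp_rot: [[-0.997, 0.082, -0.0], [0.082, 0.997, 0.0], [0.0, 0.0, -1.0]]
force: [1.3, -0.9, 0.1]
grip_width: -0.0003
gripper_force: 0.0
```

>>> move_arm --travel '[[-0.58,1,0],[-0.58,1,0],[-0.58,1,0],[-0.58,1,0],[-0.58,1,0]]' --delta_rot '[[0,0,0],[0,0,0],[0,0,0],[0,0,0],[0,0,0]]'

```text
time: 3.1
position: [0.3979, -0.1995, 0.2532]
tcp_rot: [[-0.997, 0.082, -0.0], [0.082, 0.997, 0.0], [0.0, 0.0, -1.0]]
force: [-0.3, -0.4, -0.9]
grip_width: -0.0001
gripper_force: 0.0
```

>>> move_arm --travel '[[-0.58,1,0],[-0.58,1,0],[-0.58,1,0],[-0.58,1,0],[-0.58,1,0]]' --delta_rot '[[0,0,0],[0,0,0],[0,0,0],[0,0,0],[0,0,0]]'

```text
time: 3.6
position: [0.4969, -0.057, 0.2531]
tcp_rot: [[-0.997, 0.082, -0.0], [0.082, 0.997, 0.0], [0.0, 0.0, -1.0]]
force: [-0.1, -1.1, 0.9]
grip_width: 0.0002
gripper_force: 0.0
```

>>> move_arm --travel '[[0,0,0.8],[0,0,0.8],[0,0,0.8],[0,0,0.4],[0,0,0]]' --delta_rot '[[0,0,0],[0,0,0],[0,0,0],[0,0,0],[0,0,0]]'

```text
time: 4.1
position: [0.4953, -0.0582, 0.1679]
tcp_rot: [[-0.997, 0.082, -0.003], [0.082, 0.997, 0.001], [0.003, 0.001, -1.0]]
force: [0.4, -0.3, 0.8]
grip_width: 0.0002
gripper_force: 0.0
```

```bash
python3 - <<'E'
from h import *
s=monitor.state();print(s['time'],s['position'],s['q'])
a=optics.camera('wrist');b=optics.camera('scene')[170:330,230:430]
cv2.imwrite('pics/w1.png',np.hstack([cv2.resize(a,(400,300)),cv2.resize(b,(375,300),interpolation=3)]))
E
```

```text
4.1 [ 0.49526088 -0.05817918  0.16792521] [-2.63668565e-01  3.11183420e-01 -3.62927762e-01  8.99854480e-01
  2.77580308e-05 -1.81789920e-01]
```

View pics/w1.png

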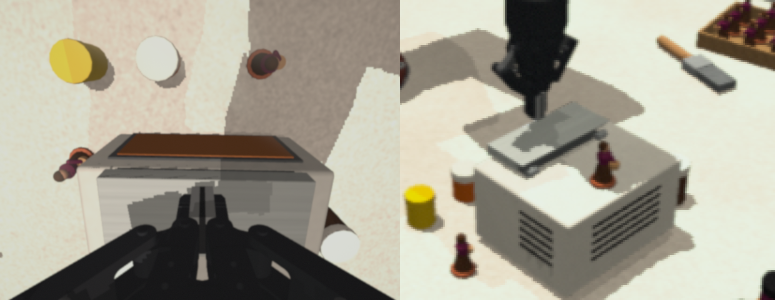

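The left half (wrist) shows the shut fingers centred over the free edge, near (200,200). The right half shows the tip just above the cover at (540,110). Now the press.

>>> move_arm --travel '[[0,0,0.2],[0,0,0.2],[0,0,0.1],[0,0,0.04],[0,0,0]]' --delta_rot '[[0,0,0],[0,0,0],[0,0,0],[0,0,0],[0,0,0]]'

```text
time: 4.7
position: [0.4958, -0.0585, 0.1531]
tcp_rot: [[-0.997, 0.082, -0.001], [0.082, 0.997, -0.0], [0.001, -0.0, -1.0]]
force: [-3.2, -0.0, 4.6]
grip_width: 0.0002
gripper_force: 1.8
```

>>> move_arm --travel '[[0,0,0.06],[0,0,0.05],[0,0,0],[0,0,0],[0,0,0]]' --delta_rot '[[0,0,0],[0,0,0],[0,0,0],[0,0,0],[0,0,0]]'

```text
time: 5.2
position: [0.4961, -0.0585, 0.1523]
tcp_rot: [[-0.997, 0.082, 0.001], [0.082, 0.997, -0.001], [-0.001, -0.001, -1.0]]
force: [-14.7, 1.5, 35.8]
grip_width: -0.0002
gripper_force: 18.4
```

It is at the stop with 36 N, so I retract up and towards the robot.

>>> move_arm --travel '[[0,0,-0.7],[0.6,0,-1],[0.8,0,-1],[0.6,0,-0.4],[0,0,0]]' --delta_rot '[[0,0,0],[0,0,0],[0,0,0],[0,0,0],[0,0,0]]'

```text
time: 5.7
position: [0.4363, -0.0535, 0.2447]
tcp_rot: [[-0.997, 0.082, 0.003], [0.082, 0.997, -0.001], [-0.003, -0.0, -1.0]]
force: [0.4, 0.3, 0.1]
grip_width: -0.0002
gripper_force: 0.0
```

>>> move_arm --travel '[[0,0,0],[0,0,0],[0,0,0],[0,0,0],[0,0,0]]' --delta_rot '[[0,-0.4,0],[0,-0.4,0],[0,-0.4,0],[0,-0.4,0],[0,0,0]]'

```text
time: 6.2
position: [0.4359, -0.0533, 0.2421]
tcp_rot: [[-0.968, 0.082, 0.237], [0.08, 0.997, -0.019], [-0.238, 0.0, -0.971]]
force: [-0.4, 0.4, 0.7]
grip_width: -0.0
gripper_force: 0.0
```

```bash
python3 - <<'E'
from h import *
s=monitor.state();print(s['time'],s['position'],s['tcp_rot'])
np.savez('w2.npz',p=s['position'],R=s['tcp_rot'])
a=optics.camera('wrist');t=optics.camera('top');b=optics.camera('scene')
for n,i in(('w',a),('t',t),('s',b)):cv2.imwrite(f'pics/{n}2.png',i)
c=cv2.resize(t[175:295,275:415],None,fx=2.5,fy=2.5,interpolation=3)
cv2.imwrite('pics/all2.png',np.hstack([cv2.resize(a,(400,300)),c]))
E
```

```text
6.2 [ 0.43590307 -0.05325687  0.24212431] [[-9.67948769e-01  8.18855602e-02  2.37423535e-01]
 [ 7.96211058e-02  9.96641663e-01 -1.91278822e-02]
 [-2.38192484e-01  3.89114312e-04 -9.71217890e-01]]
```

View pics/all2.png

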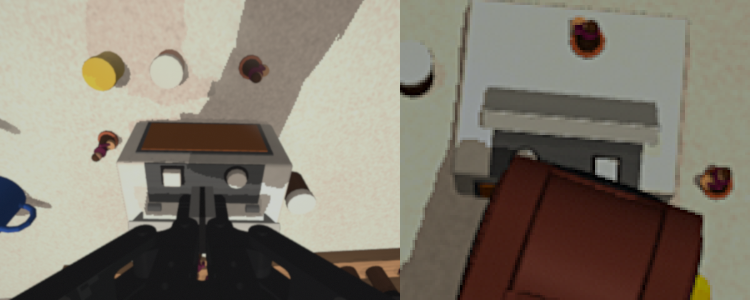

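The cover is open. In the wrist half the round button is at (237,178) and the square one at (172,177). In the top half the round one is at about (526,156) and the square at (606,168). The round button is therefore on the +y side, which both views agree on.

```bash
python3 - <<'E'
from h import *
np.set_printoptions(precision=4,suppress=True)
d=np.load('w2.npz');c=optics.get_calibration('wrist');M=c['tool_from_camera']
im=cv2.imread('pics/w2.png');g=cv2.cvtColor(im,6)
r=g[255:320,235:420];_,m=cv2.threshold(r,150,255,0)
n,l,st,ce=cv2.connectedComponentsWithStats(m)
o=d['p']+d['R']@M[:3,3]
def wr(uv,z):
    v=d['R']@M[:3,:3]@np.linalg.solve(c['camera_matrix'],[*uv,1]);return o+v*(z-o[2])/v[2]
for i in range(1,n):
    if st[i][4]>60: print(st[i],ce[i]+[235,255],wr(ce[i]+[235,255],.126))
for uv in((379,285),(275,283)):print(wr(uv,.126))
# two-view height: wrist + top
Rw=(d['R']@M[:3,:3]).T;Pw=c['camera_matrix']@np.c_[Rw,-Rw@o]
for a,b in(((379,285),((526-400)/2.5+275-.3,157/2.5+175-.3)),((275,283),((606-400)/2.5+275-.3,168/2.5+175-.3))):
    X=cv2.triangulatePoints(Pw,P('top'),np.array(a,float).reshape(2,1),np.array(b).reshape(2,1));print('tri',(X[:3]/X[3]).ravel())
cv2.imwrite('pics/btn.png',np.hstack([cv2.resize(im[240:330,230:430],None,fx=2.6,fy=3.0)]))
E
```

```text
[ 26  21  28  23 577] [274.8596 287.227 ] [ 0.4974 -0.0913  0.126 ]
[132  40  18   7  69] [374.8261 298.0435] [ 0.5127 -0.0231  0.126 ]
[ 0.5013 -0.0201  0.126 ]
[ 0.4938 -0.0907  0.126 ]
tri [ 0.5135 -0.0215  0.112 ]
tri [ 0.5033 -0.0937  0.1136]
```

View pics/btn.png

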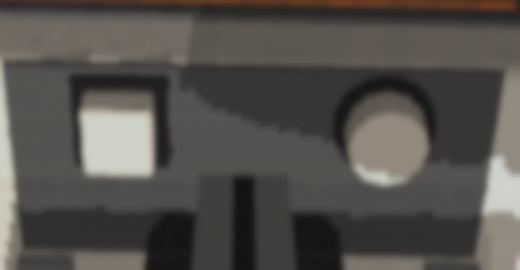

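The crop shows the square button's top at (117,143) and the round one's at (388,148), i.e. full-image (379,289). That puts the round button at about (0.505, -0.021), 72 mm from the square one, which fits the description. Approaching it with the tilted tool.

>>> move_arm --travel '[[-0.38,0.315,0.754],[-0.38,0.315,0.754],[-0.38,0.315,0.754],[-0.38,0.315,0.754],[0,0,0]]' --delta_rot '[[0,0,0],[0,0,0],[0,0,0],[0,0,0],[0,0,0]]'

```text
time: 6.85
position: [0.5062, -0.0204, 0.1631]
tcp_rot: [[-0.969, 0.08, 0.233], [0.078, 0.997, -0.018], [-0.234, 0.001, -0.972]]
force: [0.0, 0.2, 0.3]
grip_width: 0.0001
gripper_force: 0.0
```

```bash
python3 - <<'E'
from h import *
s=monitor.state();print(s['time'],s['position'])
a=optics.camera('wrist')[200:400,220:460];b=optics.camera('scene')[190:310,250:400]
cv2.imwrite('pics/w3.png',np.hstack([cv2.resize(a,(400,333)),cv2.resize(b,(400,333),interpolation=3)]))
E
```

```text
6.85 [ 0.50616671 -0.02037046  0.16309245]
```

View pics/w3.png

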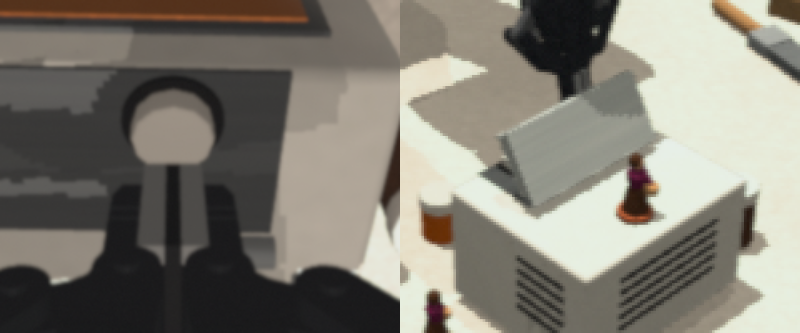

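The left half shows the finger pads centred on the round button (173,130) with the low edge just short of it. The right half shows the cover standing open, clear of the fingers. Pressing straight down.

>>> move_arm --travel '[[0.05,0,0.2],[0.05,0,0.2],[0.025,0,0.1],[0.012,0,0.05],[0,0,0]]' --delta_rot '[[0,0,0],[0,0,0],[0,0,0],[0,0,0],[0,0,0]]'

```text
time: 7.45
position: [0.505, -0.0214, 0.1487]
tcp_rot: [[-0.968, 0.082, 0.237], [0.08, 0.997, -0.02], [-0.238, -0.0, -0.971]]
force: [-2.3, -0.5, 1.3]
grip_width: -0.0001
gripper_force: 0.7
```

>>> move_arm --travel '[[0.025,0,0.1],[0.012,0,0.05],[0,0,0],[0,0,0],[0,0,0]]' --delta_rot '[[0,0,0],[0,0,0],[0,0,0],[0,0,0],[0,0,0]]'

```text
time: 7.95
position: [0.5054, -0.0213, 0.1443]
tcp_rot: [[-0.968, 0.082, 0.237], [0.079, 0.997, -0.02], [-0.238, -0.0, -0.971]]
force: [-1.2, -0.2, 3.3]
grip_width: 0.0005
gripper_force: 1.9
```

>>> move_arm --travel '[[0.018,0,0.07],[0.005,0,0.02],[0,0,0],[0,0,0],[0,0,0]]' --delta_rot '[[0,0,0],[0,0,0],[0,0,0],[0,0,0],[0,0,0]]'

```text
time: 8.45
position: [0.5056, -0.0214, 0.1431]
tcp_rot: [[-0.968, 0.082, 0.239], [0.079, 0.997, -0.02], [-0.24, -0.001, -0.971]]
force: [-14.0, 0.5, 30.3]
grip_width: 0.0
gripper_force: 15.2
```

The button bottomed out at 30 N. I retract along the tool, then bring it upright again.

>>> move_arm --travel '[[0,0,-0.6],[0,0,-1],[0,0,-1],[0,0,-0.4],[0,0,0]]' --delta_rot '[[0,0,0],[0,0,0],[0,0,0],[0,0,0],[0,0,0]]'

```text
time: 8.95
position: [0.4846, -0.0195, 0.2304]
tcp_rot: [[-0.967, 0.082, 0.24], [0.079, 0.997, -0.02], [-0.241, -0.0, -0.971]]
force: [0.4, -0.1, -0.2]
grip_width: -0.0001
gripper_force: 0.0
```

>>> move_arm --travel '[[0,0,0],[0,0,0],[0,0,0],[0,0,0],[0,0,0]]' --delta_rot '[[0,0.4,0],[0,0.4,0],[0,0.4,0],[0,0.4,0],[0,0,0]]'

```text
time: 9.45
position: [0.4845, -0.0195, 0.227]
tcp_rot: [[-0.997, 0.082, -0.003], [0.082, 0.997, 0.001], [0.003, 0.0, -1.0]]
force: [0.5, 0.2, -0.2]
grip_width: -0.0
gripper_force: 0.0
```

>>> move_arm --travel '[[-0.64,-0.41,0],[-0.64,-0.41,0],[-0.64,-0.41,0],[0,0,0],[0,0,0]]' --delta_rot '[[0,0,0],[0,0,0],[0,0,0],[0,0,0],[0,0,0]]'

```text
time: 9.95
position: [0.5376, -0.0609, 0.2278]
tcp_rot: [[-0.997, 0.082, -0.001], [0.082, 0.997, 0.0], [0.001, 0.0, -1.0]]
force: [0.2, 0.2, -0.3]
grip_width: -0.0001
gripper_force: 0.0
```

```bash
python3 - <<'E'
from h import *
s=monitor.state();print(s['time'],s['position'])
a=optics.camera('wrist');b=optics.camera('scene')[150:310,230:430]
cv2.imwrite('pics/w4.png',np.hstack([cv2.resize(a,(400,300)),cv2.resize(b,(375,300),interpolation=3)]))
E
```

```text
9.95 [ 0.53755041 -0.06085594  0.22777178]
```

View pics/w4.png

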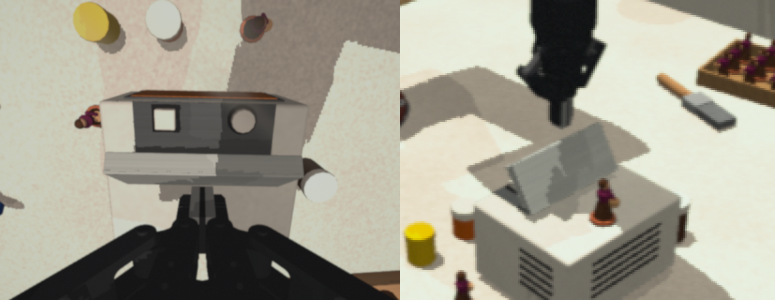

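The wrist half shows the tip over the open cover's free edge, about (203,180), and the other view shows it above the cover. Next I go down and then follow the cover's arc.

>>> move_arm --travel '[[0,0,0.4],[0,0,0.4],[0,0,0.25],[0,0,0.15],[0,0,0]]' --delta_rot '[[0,0,0],[0,0,0],[0,0,0],[0,0,0],[0,0,0]]'

```text
time: 10.55
position: [0.5382, -0.0607, 0.1995]
tcp_rot: [[-0.997, 0.081, 0.005], [0.081, 0.997, -0.002], [-0.005, -0.001, -1.0]]
force: [-26.8, 5.5, 81.5]
grip_width: 0.0
gripper_force: 40.7
```

>>> move_arm --travel '[[0.17,0,0.1],[0.17,0,0.1],[0.15,0,0.13],[0.15,0,0.13],[0,0,0]]' --delta_rot '[[0,0,0],[0,0,0],[0,0,0],[0,0,0],[0,0,0]]'

```text
time: 11.05
position: [0.5179, -0.059, 0.1786]
tcp_rot: [[-0.997, 0.082, -0.001], [0.082, 0.997, 0.0], [0.001, 0.0, -1.0]]
force: [-0.1, 0.3, 2.2]
grip_width: -0.0001
gripper_force: 0.9
```

The force spiked to 81 N there, probably the edge jamming under the fingertip, and then it released. Contact is now 2 N, so I continue gently along the arc.

>>> move_arm --travel '[[0.14,0,0.15],[0.14,0,0.15],[0.18,0,0.15],[0.18,0,0.15],[0,0,0]]' --delta_rot '[[0,0,0],[0,0,0],[0,0,0],[0,0,0],[0,0,0]]'

```text
time: 11.55
position: [0.4985, -0.0576, 0.16]
tcp_rot: [[-0.997, 0.082, -0.002], [0.082, 0.997, 0.0], [0.002, 0.0, -1.0]]
force: [0.7, -0.7, 1.2]
grip_width: -0.0
gripper_force: 0.7
```

>>> move_arm --travel '[[0.1,0,0.1],[0,0,0.1],[0,0,0.08],[0,0,0.03],[0,0,0]]' --delta_rot '[[0,0,0],[0,0,0],[0,0,0],[0,0,0],[0,0,0]]'

```text
time: 12.05
position: [0.4959, -0.0575, 0.1525]
tcp_rot: [[-0.997, 0.082, -0.002], [0.082, 0.997, -0.0], [0.002, -0.0, -1.0]]
force: [-10.1, 0.3, 22.1]
grip_width: -0.0001
gripper_force: 11.1
```

The stop is reached at 22 N. Releasing.

>>> move_arm --travel '[[0,0,-0.5],[0.2,0,-1],[0.6,0,-1],[0.6,0,-1],[0,0,0]]' --delta_rot '[[0,0,0],[0,0,0],[0,0,0],[0,0,0],[0,0,0]]'

```text
time: 12.55
position: [0.4552, -0.0543, 0.2598]
tcp_rot: [[-0.997, 0.082, 0.004], [0.082, 0.997, -0.001], [-0.004, -0.001, -1.0]]
force: [-0.5, 0.3, -1.0]
grip_width: -0.0
gripper_force: 0.0
```

>>> move_arm --travel '[[0,0,0],[0,0,0],[0,0,0],[0,0,0],[0,0,0]]' --delta_rot '[[0,0,0],[0,0,0],[0,0,0],[0,0,0],[0,0,0]]'

```text
time: 13.05
position: [0.455, -0.0541, 0.2561]
tcp_rot: [[-0.997, 0.082, -0.001], [0.082, 0.997, 0.0], [0.001, 0.0, -1.0]]
force: [0.4, -0.9, -0.1]
grip_width: 0.0001
gripper_force: 0.0
```

```bash
python3 - <<'E'
from h import *
s=monitor.state();print(s['time'],s['position'],s['force'])
a=optics.camera('wrist');b=optics.camera('scene')
cv2.imwrite('pics/w5.png',np.hstack([cv2.resize(a,(400,300)),cv2.resize(b,(400,300),interpolation=3)]))
E
```

```text
13.05 [ 0.45504169 -0.05411159  0.25607691] [ 0.36301254 -0.87355008 -0.08768341]
```

View pics/w5.png

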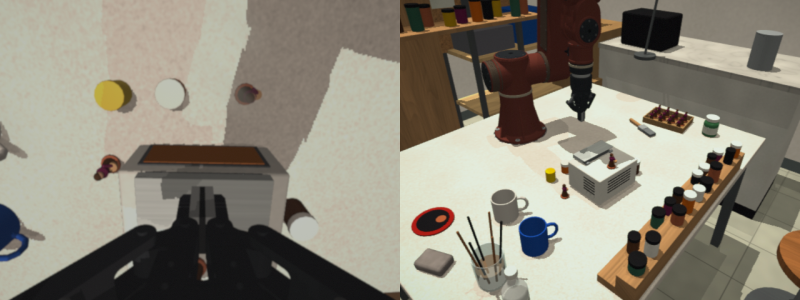

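The cover is shut, near (600,152) in the scene half, with everything around it standing as before. Handing in.

```bash
python3 -c "
from plant import job;print(job.close_job())"
```

```text
the job is handed in; nothing more can be done
None
```

I popped the cover open, pressed the round button down to its stop, pressed the cover shut and handed the job in at about 13 s; the last pictures show the cover shut and everything around it still standing, though there was a brief 81 N spike (limit 120 N) while closing the cover and no verdict came back.

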